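Reset the bench gate valve: seat it, then open it one true turn

TASK

Close the bench gate valve with its handwheel (clockwise seen from above) gently until you feel it come up against its seat, without forcing it; then open it by one full turn. The wheel has slack on its stem, so when you reverse, first take up the slack until you feel the stem bite and count the full turn from there. Let go of the wheel and leave everything else on the bench where it stands.

Things in the scene. Friction and masses are not known exactly. Their poses are not given: they have to be found in the camera images.
- valve: Grey gate valve, fixed to the worktop: foot 88 x 100 mm, cast body with two flanged pipe stubs (120 mm over their ends, along this body's y axis), dark steel handwheel on top. Origin at the centre of the underside of the foot, on the vertical turning axis. The other things on the bench near it are all lower than the wheel rim.
- wheel_axis (a point): Centre of the handwheel, on its vertical turning axis, in the plane of the rim, 150 mm above the worktop; belongs to the valve body, does not turn. z axis up. Rim: centre-line radius 50 mm, 13 mm thick (top at 156.5 mm); hub and spindle stay below 163 mm. Clockwise seen from above closes the valve, counter-clockwise opens it.
- handle (a point): Centre of the upright black crank handle on the wheel's rim, a round grip 17 mm in diameter, standing clear from 158 to 205 mm above the worktop; this point is 181 mm up, 50 mm from the turning axis, and goes round with the wheel. The grip spins freely on its own upright pin, so a hand of fixed orientation can lead it round any number of turns.
- bonnet_top (a point): Top of the round bonnet under the wheel, 138 mm up, fixed; the stem is inside. The wheel has free play on the stem: between closing and opening it idles over an unknown angle, new every time (0.3 to 2.1 rad), with under 1.5 N at the handle. Then the stem bites and comes along at a steady 6 N or so. The stem's angle is not measured; the spindle end in the hub rises only 3 mm a turn.
- gate_seat (a point): Middle of the valve body, 52 mm up, fixed; the seat is inside. At the start the stem is 0.5 to 1.2 rad open, the wheel somewhere in its play. When the gate meets the seat the 6 N rises by about 2 N per mm of handle travel (it springs back when eased). It is seated once a clear rise is felt, 10 to 15 N in all; over 25 N at the handle damages the seat. Opening has no stop within 1.4 turns.
- cup: White sample cup with lid, 51 mm wide, 63 mm tall, standing in front of the valve; origin at the centre of its underside. Bystander.
- bottle: Dropper bottle with dark cap, 37 mm wide, 84 mm tall, standing behind the valve; origin at the centre of its underside. Bystander.
- pad: Note pad 105 x 74 x 10 mm, lying flat; origin at the centre of its underside. Bystander.
- roll: Roll of white labels, 66 mm wide, 40 mm tall; origin at the centre of its underside. Bystander.
- dish: Petri dish 63 mm wide, 14 mm tall; origin at the centre of its underside. Bystander.
- carton: Small carton 41 x 55 x 60 mm; origin at the centre of its underside. Bystander.

How it is judged (in metres and radians):
On the way:
1. the valve is closed onto its seat (stem within 0.1 rad of its end) (height (world z) of spindle_c0 below 0.136048 m), for 0.2 s.
At the end, for the whole second after the job is handed in: After having been seated, the valve's stem stands one full turn (360 degrees) open from the seat, within 11 degrees (0.2 rad; read on the spindle, which rises 3 mm a turn); the wheel has been let go (height (world z) of spindle_c0 between 0.138905 and 0.139095 m); the robot touches nothing.
It fails at once if closing force at the handle over 25 N: the seat is damaged (distance between seat_c0 and bonnet_c0 above 0.0015 m).
It fails at once if one of the bystanders is pushed out of place (more than 20 mm) (distance of any of cup, bottle, pad, roll, dish, carton from where it was at the start of the episode above 0.02 m).
It also fails if it takes over 72 s, if anything falls off the work surface, if the arm or the gripper's body presses on something with over 40 N, if the wrist force passes 120 N, or if a joint passes its speed limit or range.

ROBOT

A 7-joint arm with a two-finger parallel gripper is mounted at the origin on a cart in front of the work surface, level with it; the furniture and walls round the work are solid. World frame = base frame: x ahead of the robot, y to its left, z up, the work surface at z = 0. Lengths are in mm, angles in rad, forces in N, time in s.
With the tool pointing down it reaches from about 400 to 875 mm from the base axis. Payload 19.3 kg.
Tool frame: the origin (TCP) lies midway between the tips of the shut fingers; the grasp point (between the pads) lies 19 mm behind it; z points along the fingers, y is the line along which they close (so a half turn about z gives the same grasp; the last joint's range is limited). The gripper opens to 85 mm and grips with 20 to 120 N. Pads are 22 mm wide; open, the fingers measure 114 mm over their backs; the gripper's body (76 mm by 85 mm) begins 54 mm behind the grasp point. The pads swing forward as they close: fully open they stand 13 mm farther back than shut.
Start: joints at [1.204, 0.521, -0.036, 1.599, 0.021, 1.021, -0.113], TCP at [182.76, -597.673, 231.291] pointing down, gripper open.
Joint ranges: [-2.91, 2.91], [-0.3, 2.13], [-1.5, 1.42], [0.17, 2.43], [-1.26, 4.41], [0.16, 1.93], [-2.52, 2.52]. Speed limits (rad/s): [1.89, 1.89, 2.39, 2.39, 3.01, 3.01, 3.01].

INTERFACE

Orientations are given as a 3x3 rotation matrix whose columns are the frame's x, y, z axes.
In Python, from plant import state, camera, job_done gives the robot as it stands. The module is installed in compiled form; this text tells all that it offers.
- The arm moves only by the tool play_rows, never from a script. Its arguments are lists of equal length, an entry for each row: "fingers": the opening in per cent of the stroke, from 0 (shut) to 100 (fully open); "travel": the shift along the tool's x, y, z in m, a list of three; "dr": the turn, a rotation vector about the tool's x, y, z in rad, a list of three. In form: {"fingers": [fingers, ...], "travel": [[x, y, z], ...], "dr": [[ax, ay, az], ...]}. A call has exactly 10 rows; each row is the pose to reach, as a shift and turn from the pose commanded when the call began, along the tool's axes at that moment; what a row does not reach only later rows make up. A row lasts 1/12 s, in which the tool goes at most 41.7 mm and 7.16 degrees, less where a joint would pass 70% of its speed; a pose out of reach is approached as far as the arm can. A call with a gripper value outside its range is refused whole. The fingers move at their own pace and stop on an object; "newtons" is the grip in N (left out, the last holds). Time passes only in rows, so rows that repeat a pose let the fingers close, or fill a call up. It gives the time, the measured TCP pose, the force, the opening and the grip force at its end, in the units of the state.
- state(): the state, without advancing time (a new reading comes with each control period).
- camera(name): name is "scene" or "side" or "wrist"; returns a dict with "color" (384x512x3 uint8, blue, green, red), "depth" (384x512 float32, mm along the optical axis (not along the pixel's ray), 0 where there is no reading), "vfov" (degrees; the focal length in pixels is half the picture's height over the tangent of half this angle, whatever the lens; pixels are square), "cx", "cy" (the principal point, pixels), "extrinsics" (4x4, takes a point from camera to world coordinates); the wrist camera has in their place "hand_eye" (4x4, takes a point from camera to tool coordinates, whose origin is the TCP and whose axes are the flange's). Camera axes: x right, y up, looking along -z (the intrinsics and any distortion apply to the point x, -y, -z); pixel columns grow to the right and rows downward; lengths in mm; the calibration is good to about 2 mm. A picture is of the moment at which its call begins: read the wrist's pose just before it.
- job_done(): hands the job in; it is judged then, once.
The state is a dict: "time_s": time; "q": joint angles; "joint_velocities": joint speeds; "effort": joint torques, N m; "position": TCP position; "eef_rot": TCP orientation; "contact_force": force on the tool from outside, world axes, zero at the start; "moment": the same for the moment, N m; "finger_gap": finger opening in mm; "grip_force": force on a finger pad.
Only numpy, scipy, OpenCV 4.12 (cv2) and the standard library are available. Lean on these libraries where they do the work, as an engineer would, in place of code of your own. Each camera call takes 0.05 s, during which the arm holds its last target. There are 200 camera calls.

## Working session

There is one attempt and no reset: what is moved stays moved. The work goes in short steps, Python scripts to look and compute and a tool call to move; the robot and the scene stay as the last step left them, time stands still between calls to the robot, and variables do not carry over. Pictures are saved under pics/ and viewed, at most 10 in all, crops included, and the job is handed in when it is done.

Besides the shell and the picture viewer there is one more tool, called after ">>>" in YAML: its name, and indented under it one key for each argument. play_rows: Moves the arm, as the interface text tells. Its arguments: {"type":"object","properties":{"fingers":{"type":"array"},"travel":{"type":"array"},"dr":{"type":"array"},"newtons":{"type":"number"}},"required":["fingers","travel","dr"]}

```bash
mkdir -p pics; python3 - <<'E'
from plant import state,camera
import cv2,numpy as np
s=state();print(s)
for n in ("scene","side"):
    c=camera(n);cv2.imwrite(f"pics/{n}0.png",c["color"]);np.savez(f"{n}0.npz",**c)
    print(n,c["vfov"],c["cx"],c["cy"],c["extrinsics"],[k for k in c])
E
```

```text
{'time_s': 0.0, 'q': array([ 1.20378862,  0.52199157, -0.03632478,  1.59999541,  0.02121229,
        1.02107374, -0.11280514]), 'joint_velocities': array([-9.83507896e-04,  1.51618108e-03, -1.88107478e-04, -1.12855159e-03,
        5.12772110e-05,  2.29447752e-04,  1.50532353e-04]), 'effort': array([-3.93237533e-04, -9.27106333e+01,  1.97987035e+00, -3.69921720e+01,
        1.77666609e-02,  8.33297730e-03,  5.64147069e-05]), 'position': array([ 182.65987083, -597.37496982,  230.74424811]), 'eef_rot': array([[ 9.56278261e-01,  2.92458080e-01, -3.99677889e-04],
       [ 2.92458339e-01, -9.56277735e-01,  1.00625009e-03],
       [-8.79170978e-05, -1.07914422e-03, -9.99999414e-01]]), 'contact_force': array([-0.66674759,  0.49813384,  0.14597449]), 'moment': array([ 0.04155785,  0.04170902, -0.04878694]), 'grip_force': 0.0, 'finger_gap': 85.58568924087133}
scene 53.67918972645748 253.79837936147825 197.52730033417978 [[-8.51835716e-01  3.09815807e-01 -4.22362496e-01  9.78400025e+01]
 [-5.23809009e-01 -5.04117622e-01  6.86650963e-01  5.87347464e+02]
 [-1.85054587e-04  8.06151096e-01  5.91709707e-01  6.97305638e+02]
 [ 0.00000000e+00  0.00000000e+00  0.00000000e+00  1.00000000e+00]] ['color', 'depth', 'vfov', 'cx', 'cy', 'extrinsics']
side 53.66560641076692 258.49532633648687 192.85569779204818 [[-9.81009577e-01  1.33932739e-01 -1.40293377e-01  4.01405945e+02]
 [-1.92518799e-01 -5.84385181e-01  7.88308615e-01  6.18398928e+02]
 [ 2.35949619e-02  8.00347413e-01  5.99072030e-01  6.42848898e+02]
 [ 0.00000000e+00  0.00000000e+00  0.00000000e+00  1.00000000e+00]] ['color', 'depth', 'vfov', 'cx', 'cy', 'extrinsics']
```

View pics/scene0.png

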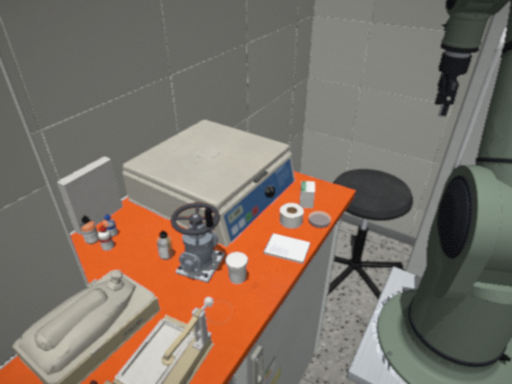

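View pics/side0.png

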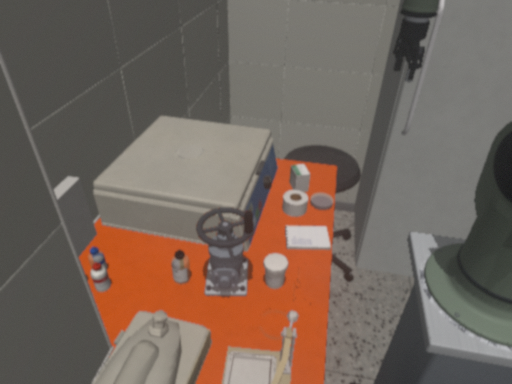

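The scene view shows the wheel at about (195,217) and the side view at about (225,228). The dark handle seems to be on the right, at (214,213) and (248,220). I'll measure both using depth.

```bash
cat > h.py <<'E'
import numpy as np,cv2
def cloud(c):
    d=c["depth"];H,W=d.shape;f=H/2/np.tan(np.radians(float(c["vfov"]))/2)
    u,v=np.meshgrid(np.arange(W),np.arange(H))
    P=np.stack([(u-c["cx"])/f*d,-(v-c["cy"])/f*d,-d],-1)
    E=c["extrinsics"];return P@E[:3,:3].T+E[:3,3]
E
python3 - <<'E'
import numpy as np,cv2
from h import cloud
for n,(u,v) in (("scene",(195,217)),("side",(225,228))):
    c=dict(np.load(n+"0.npz"));P=cloud(c);z=P[...,2]
    col=c["color"].astype(int)
    m=np.zeros(z.shape,bool);m[v-45:v+60,u-50:u+50]=1
    m&=(c["depth"]>0)&(col.max(-1)<90)
    rim=m&(abs(z-152)<9);Q=P[rim]
    med=np.median(Q[:,:2],0);Q=Q[np.linalg.norm(Q[:,:2]-med,axis=1)<90]
    # circle fit on outer points
    A=np.c_[2*Q[:,:2],np.ones(len(Q))]
    def fit(Q):
        s=np.linalg.lstsq(np.c_[2*Q[:,:2],np.ones(len(Q))],(Q[:,:2]**2).sum(1),rcond=None)[0];return s[:2],np.sqrt(s[2]+s[:2]@s[:2])
    k=Q
    for i in range(8):
        ctr,r=fit(k);d=np.linalg.norm(Q[:,:2]-ctr,axis=1);k=Q[abs(d-50)<12]
    print(n,len(Q),"ctr",ctr,"r",r,"zmed",np.median(k[:,2]),np.linalg.norm(ctr))
    h=m&(z>170)&(z<215)&(np.linalg.norm(P[...,:2]-ctr,axis=-1)<80);
    print("handle",h.sum(),np.median(P[h],0) if h.any() else "",P[h][:,2].max() if h.any() else "")
    vv,uu=np.nonzero(h);print(uu.min(),uu.max(),vv.min(),vv.max())
    y,x=slice(v-70,v+90),slice(u-90,u+130)
    cv2.imwrite(f"pics/{n}_crop.png",cv2.resize(c["color"][y,x],None,fx=3.5,fy=3.5,interpolation=2))
E
```

```text
scene 634 ctr [557.45187797  91.91106767] r 48.99190060832372 zmed 154.66186950381086 564.9780886135154
handle 111 [508.67983933 105.17377368 191.1501482 ] 205.5872712340422
204 212 207 223
side 896 ctr [558.02566373  92.31992888] r 49.11244038292553 zmed 153.84023880785372 565.6108296732217
handle 153 [510.44577228 105.36118237 190.59884522] 205.83469186308014
244 252 210 228
```

Both views agree: the wheel centre is about (557.7, 92.1), with r≈49 and z≈154. The handle is at about (508.5, 100), topping out at 205.6. Before moving I'll check the heights along the route.

```bash
python3 - <<'E'
import numpy as np
from h import cloud
c=dict(np.load("side0.npz"));P=cloud(c)[c["depth"]>0]
c=dict(np.load("scene0.npz"));P=np.r_[P,cloud(c)[c["depth"]>0]]
for x in range(200,900,100):
    print(x,[int(P[k][:,2].max()) if (k:=(abs(P[:,0]-x)<50)&(abs(P[:,1]-y)<50)).any() else None for y in range(-650,350,100)])
p=np.array([182.66,-597.37,230.74]);R=np.array([[.95628,.29246,0],[.29246,-.95628,0],[0,0,-1]])
for t in ([400,-330,320],[508.3,100,290]): print(R.T@(np.array(t)-p)/1000)
E
```

```text
200 [522, 546, -887, -889, -889, 0, 0, -1, -2, None]
300 [524, -885, 1, 2, 14, 2, 12, 3, 4, 3]
400 [-812, -888, 3, 62, 64, 43, 12, 66, 63, 133]
500 [None, None, 3, 144, 141, 139, 117, 205, 205, 56]
600 [None, None, 1, 145, 145, 145, 145, 158, 158, 115]
700 [None, None, None, 145, 146, 148, 145, 144, 86, 536]
800 [None, None, None, 145, 145, 146, 145, 144, 73, 3]
[ 0.28603293 -0.19211733 -0.08926   ]
[ 0.51535585 -0.57164431 -0.05926   ]
```

>>> play_rows:
  fingers: [100,100,100,100,100,100,100,100,100,100]
  travel:
    - [0.015,-0.01,-0.02]
    - [0.045,-0.03,-0.04]
    - [0.08,-0.052,-0.06]
    - [0.115,-0.075,-0.075]
    - [0.15,-0.1,-0.085]
    - [0.185,-0.125,-0.09]
    - [0.22,-0.15,-0.09]
    - [0.255,-0.175,-0.09]
    - [0.285,-0.205,-0.09]
    - [0.31,-0.235,-0.09]
  dr:
    - [0,0,-0.06]
    - [0,0,-0.12]
    - [0,0,-0.18]
    - [0,0,-0.24]
    - [0,0,-0.31]
    - [0,0,-0.38]
    - [0,0,-0.45]
    - [0,0,-0.52]
    - [0,0,-0.58]
    - [0,0,-0.64]

```text
time_s: 0.93
position: [406.6, -291.0, 321.2]
eef_rot: [[0.59, 0.808, 0.0], [0.808, -0.59, 0.0], [0.0, -0.0, -1.0]]
contact_force: [1.1, -0.1, -0.8]
finger_gap: 85.3
grip_force: 0.0
```

>>> play_rows:
  fingers: [100,100,100,100,100,100,100,100,100,100]
  travel:
    - [0.037,-0.015,0]
    - [0.075,-0.03,0]
    - [0.115,-0.046,0]
    - [0.155,-0.062,0]
    - [0.195,-0.078,0]
    - [0.235,-0.094,0]
    - [0.275,-0.11,0.01]
    - [0.312,-0.126,0.02]
    - [0.345,-0.139,0.03]
    - [0.366,-0.147,0.03]
  dr:
    - [0,0,-0.06]
    - [0,0,-0.12]
    - [0,0,-0.18]
    - [0,0,-0.24]
    - [0,0,-0.31]
    - [0,0,-0.38]
    - [0,0,-0.45]
    - [0,0,-0.52]
    - [0,0,-0.58]
    - [0,0,-0.634]

```text
time_s: 1.77
position: [503.4, 92.9, 289.7]
eef_rot: [[-0.006, 1.0, -0.002], [1.0, 0.006, 0.001], [0.001, -0.002, -1.0]]
contact_force: [-0.6, -0.0, -0.0]
finger_gap: 85.5
grip_force: 0.0
```

```bash
python3 - <<'E'
from plant import state,camera
import cv2,numpy as np
s=state();print(s["time_s"],s["position"],s["eef_rot"],s["q"],s["contact_force"])
c=camera("wrist");cv2.imwrite("pics/wrist1.png",c["color"])
R,p=s["eef_rot"],s["position"];T=np.eye(4);T[:3,:3]=R;T[:3,3]=p
c["extrinsics"]=T@c["hand_eye"]
from h import cloud
P=cloud(c);z=P[...,2];d=np.linalg.norm(P[...,:2]-[557.7,92.1],axis=-1)
h=(c["depth"]>0)&(z>198)&(z<212)&(d<75)&(d>30)
print("top",h.sum(),P[h].mean(0) if h.any() else 0, (P[h].max(0)+P[h].min(0))/2 if h.any() else 0,(P[h].max(0)-P[h].min(0)) if h.any() else 0)
r=(c["depth"]>0)&(abs(z-154)<6)&(d<70)&(d>35);Q=P[r]
if len(Q)>50:
    x=np.linalg.lstsq(np.c_[2*Q[:,:2],np.ones(len(Q))],(Q[:,:2]**2).sum(1),rcond=None)[0];print(len(Q),x[:2],np.sqrt(x[2]+x[:2]@x[:2]))
E
```

```text
1.7667 [503.44317042  92.92274442 289.71317977] [[-5.79512836e-03  9.99981559e-01 -1.81581311e-03]
 [ 9.99982768e-01  5.79681982e-03  9.27645569e-04]
 [ 9.38154405e-04 -1.81040599e-03 -9.99997921e-01]] [ 0.21045693  0.33388953 -0.64737457  1.79549951  0.2232733   1.08788577
 -0.50932537] [-0.60041811 -0.01888401 -0.00277139]
top 256 [513.08464099  99.94813797 203.11514996] [513.37402543  98.89633678 202.53942581] [14.88408522 14.55293183  8.8147814 ]
3627 [560.50625099  88.29860103] 48.692889365142406
```

```bash
python3 - <<'E'
from plant import state,camera
import cv2,numpy as np
from h import cloud
s=state();print(s["time_s"],s["position"],s["eef_rot"][:,0],s["joint_velocities"].round(4))
c=camera("wrist");cv2.imwrite("pics/wrist2.png",c["color"])
R,p=s["eef_rot"],s["position"];T=np.eye(4);T[:3,:3]=R;T[:3,3]=p
c["extrinsics"]=T@c["hand_eye"]
P=cloud(c);z=P[...,2];d=np.linalg.norm(P[...,:2]-[557.7,92.1],axis=-1)
h=(c["depth"]>0)&(z>198)&(z<212)&(d<75)&(d>30)
print("top",P[h].mean(0),(P[h].max(0)+P[h].min(0))/2)
r=(c["depth"]>0)&(abs(z-154)<6)&(d<70)&(d>35);Q=P[r]
x=np.linalg.lstsq(np.c_[2*Q[:,:2],np.ones(len(Q))],(Q[:,:2]**2).sum(1),rcond=None)[0];print(x[:2],np.sqrt(x[2]+x[:2]@x[:2]))
E
```

```text
1.8167 [504.16415403  96.57215485 290.32648701] [-0.01340795  0.99990561  0.00299829] [ 0.0625 -0.0444  0.0367  0.0254 -0.0421 -0.0034  0.0287]
top [513.07464379  99.90470893 203.17577739] [513.36698242  98.9177229  202.15946288]
[560.60751948  88.33081087] 48.64343123063321
```

View pics/wrist1.png

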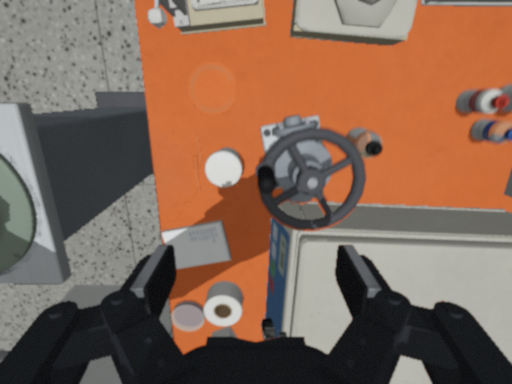

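The wheel is at (312,180) and the handle at (266,178), both clear between the fingers. Averaged estimates are centre (558.8, 90.5) and handle (511, 101). I'll descend and grip gently.

>>> play_rows:
  fingers: [100,100,100,100,100,100,50,0,0,0]
  travel:
    - [0.001,0.003,0.02]
    - [0.001,0.003,0.05]
    - [0.001,0.003,0.08]
    - [0.001,0.003,0.105]
    - [0.001,0.003,0.12]
    - [0.001,0.003,0.122]
    - [0.001,0.003,0.122]
    - [0.001,0.003,0.122]
    - [0.001,0.003,0.122]
    - [0.001,0.003,0.122]
  dr:
    - [0,0,0]
    - [0,0,0]
    - [0,0,0]
    - [0,0,0]
    - [0,0,0]
    - [0,0,0]
    - [0,0,0]
    - [0,0,0]
    - [0,0,0]
    - [0,0,0]
  newtons: 40

```text
time_s: 2.7
position: [507.6, 90.1, 170.3]
eef_rot: [[0.0, 1.0, 0.002], [1.0, -0.0, 0.0], [0.0, 0.002, -1.0]]
contact_force: [0.3, -0.0, -0.3]
finger_gap: 38.6
grip_force: 0.0
```

```bash
python3 -c "
from plant import state
s=state();print(s)"
```

```text
{'time_s': 2.7, 'q': array([ 0.15204367,  0.48219082, -0.58718248,  1.92557571,  0.35446905,
        0.8354375 , -0.62408297]), 'joint_velocities': array([-0.00181999,  0.00281886,  0.00017724,  0.00581435,  0.0018961 ,
       -0.00342719, -0.00180795]), 'effort': array([-1.40875895e-02, -7.71110344e+01, -8.30286473e+00, -3.02585220e+01,
        2.26319680e-03,  1.84670929e-02,  1.53550232e-02]), 'position': array([507.5556502 ,  90.08447411, 170.34047098]), 'eef_rot': array([[ 4.51392514e-04,  9.99998480e-01,  1.68419312e-03],
       [ 9.99999890e-01, -4.51606881e-04,  1.26903948e-04],
       [ 1.27664348e-04,  1.68413565e-03, -9.99998574e-01]]), 'contact_force': array([ 0.33000087, -0.02838768, -0.34449367]), 'moment': array([ 0.02365081, -0.02634546, -0.05925701]), 'grip_force': 0.0, 'finger_gap': 38.600822283499916}
```

>>> play_rows:
  fingers: [50,50,45,0,0,0,0,0,0,0]
  travel:
    - [0.005,0.003,0.001]
    - [0.01,0.003,0.002]
    - [0.01,0.003,0.002]
    - [0.01,0.003,0.002]
    - [0.01,0.003,0.002]
    - [0.01,0.003,0.002]
    - [0.01,0.003,0.002]
    - [0.01,0.003,0.002]
    - [0.01,0.003,0.002]
    - [0.01,0.003,0.002]
  dr:
    - [0,0,0]
    - [0,0,0]
    - [0,0,0]
    - [0,0,0]
    - [0,0,0]
    - [0,0,0]
    - [0,0,0]
    - [0,0,0]
    - [0,0,0]
    - [0,0,0]
  newtons: 40

```text
time_s: 3.53
position: [510.6, 100.0, 167.5]
eef_rot: [[0.0, 1.0, 0.001], [1.0, -0.0, 0.0], [0.0, 0.001, -1.0]]
contact_force: [6.5, -1.0, -0.5]
finger_gap: 16.0
grip_force: 38.9
```

```bash
python3 - <<'E'
from plant import state,camera
import cv2,numpy as np
s=state();print(s["position"],s["contact_force"],s["finger_gap"],s["grip_force"])
c=camera("side");cv2.imwrite("pics/side2.png",cv2.resize(c["color"][150:320,150:350],None,fx=3,fy=3))
E
```

```text
[510.61588435  99.95644236 167.49417539] [ 6.45330384 -0.99707638 -0.54256214] 16.01160696235667 38.917589876800776
```

View pics/side2.png

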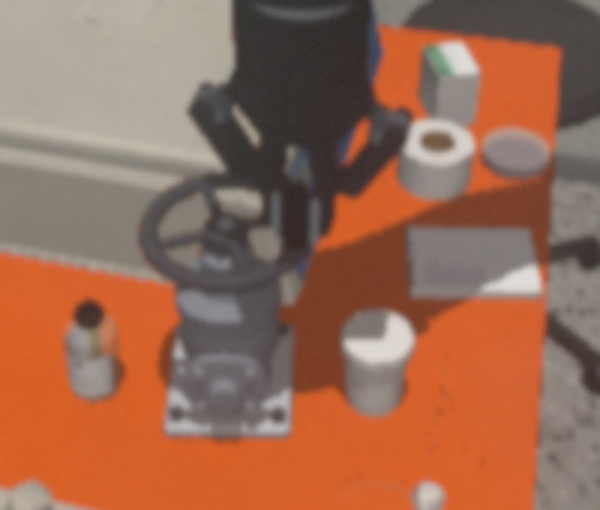

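The handle is gripped: gap 16 mm, grip 39 N. Next comes a helper for the arc rows.

```bash
cat > arc.py <<'E'
import numpy as np,json,sys
from plant import state
# usage: arc.py cx cy r dtheta(+ccw) [n rows moving]; keeps commanded xy in cmd.json
f="cmd.json"
try: D=json.load(open(f))
except Exception: D=dict(cmd=[510.6,100.0],pend=None)
cx,cy,r,dth=map(float,sys.argv[1:5]);n=int(sys.argv[5]) if len(sys.argv)>5 else 10
if D["pend"]: D["cmd"]=D["pend"]
s=state();p=s["position"][:2]-[cx,cy];F=s["contact_force"][:2]
th=np.arctan2(p[1],p[0]);e=p/np.linalg.norm(p);t=np.array([-e[1],e[0]])
c=np.array(D["cmd"])-[cx,cy];th0=np.arctan2(c[1],c[0])
print("t %.2f meas th %.4f r %.2f z %.1f | cmd th %.4f | F radial(out+) %.2f, tangential(ccw+) %.2f Fz %.1f gap %.1f"%(s["time_s"],th,np.linalg.norm(p),s["position"][2],th0,F@e,F@t,s["contact_force"][2],s["finger_gap"]))
rows=[]
for k in range(1,11):
    a=th0+dth*min(k/n,1);q=np.array([cx+r*np.cos(a),cy+r*np.sin(a)]);d=q-D["cmd"];rows.append([round(d[1]/1000,4),round(d[0]/1000,4),0])
D["pend"]=[D["cmd"][0]+rows[-1][1]*1000,D["cmd"][1]+rows[-1][0]*1000]
json.dump(D,open(f,"w"));print(rows)
E
python3 arc.py 560 89.5 50 -0.35 9
```

```text
t 3.58 meas th 2.9326 r 50.47 z 167.5 | cmd th 2.9322 | F radial(out+) -6.18, tangential(ccw+) -0.33 Fz -1.2 gap 16.2
[[np.float64(0.0018), np.float64(0.0009), 0], [np.float64(0.0037), np.float64(0.0014), 0], [np.float64(0.0055), np.float64(0.002), 0], [np.float64(0.0073), np.float64(0.0027), 0], [np.float64(0.0091), np.float64(0.0034), 0], [np.float64(0.0109), np.float64(0.0042), 0], [np.float64(0.0127), np.float64(0.0051), 0], [np.float64(0.0144), np.float64(0.006), 0], [np.float64(0.016), np.float64(0.007), 0], [np.float64(0.016), np.float64(0.007), 0]]
```

>>> play_rows:
  fingers: [0,0,0,0,0,0,0,0,0,0]
  travel:
    - [0.0018,0.0009,0]
    - [0.0037,0.0014,0]
    - [0.0055,0.002,0]
    - [0.0073,0.0027,0]
    - [0.0091,0.0034,0]
    - [0.0109,0.0042,0]
    - [0.0127,0.0051,0]
    - [0.0144,0.006,0]
    - [0.016,0.007,0]
    - [0.016,0.007,0]
  dr:
    - [0,0,0]
    - [0,0,0]
    - [0,0,0]
    - [0,0,0]
    - [0,0,0]
    - [0,0,0]
    - [0,0,0]
    - [0,0,0]
    - [0,0,0]
    - [0,0,0]

```text
time_s: 4.42
position: [516.7, 115.9, 167.1]
eef_rot: [[0.0, 1.0, -0.001], [1.0, -0.0, -0.001], [-0.001, -0.001, -1.0]]
contact_force: [0.1, -6.5, 5.4]
finger_gap: 16.0
grip_force: 39.2
```

```bash
sed -i 's/round(d\[1\]\/1000,4),round(d\[0\]\/1000,4)/float(round(d[1]\/1000,4)),float(round(d[0]\/1000,4))/' arc.py; python3 arc.py 560 89.5 50 -0.4 9
```

```text
t 4.42 meas th 2.5946 r 50.67 z 167.1 | cmd th 2.5830 | F radial(out+) -3.46, tangential(ccw+) 5.46 Fz 5.4 gap 16.0
[[0.0019, 0.0012, 0], [0.0037, 0.0025, 0], [0.0054, 0.0039, 0], [0.0071, 0.0054, 0], [0.0087, 0.0069, 0], [0.0102, 0.0085, 0], [0.0117, 0.0101, 0], [0.0131, 0.0119, 0], [0.0144, 0.0137, 0], [0.0144, 0.0137, 0]]
```

```bash
python3 - <<'E'
import json;D=json.load(open("cmd.json"));D["pend"]=None;json.dump(D,open("cmd.json","w"))
E
python3 arc.py 560 89.5 50 -0.17 8
```

```text
t 4.42 meas th 2.5946 r 50.67 z 167.1 | cmd th 2.5830 | F radial(out+) -3.46, tangential(ccw+) 5.46 Fz 5.4 gap 16.0
[[0.0009, 0.0006, 0], [0.0018, 0.0012, 0], [0.0026, 0.0018, 0], [0.0035, 0.0024, 0], [0.0043, 0.003, 0], [0.0052, 0.0037, 0], [0.006, 0.0044, 0], [0.0068, 0.0051, 0], [0.0068, 0.0051, 0], [0.0068, 0.0051, 0]]
```

>>> play_rows:
  fingers: [0,0,0,0,0,0,0,0,0,0]
  travel:
    - [0.0009,0.0006,0]
    - [0.0018,0.0012,0]
    - [0.0026,0.0018,0]
    - [0.0035,0.0024,0]
    - [0.0043,0.003,0]
    - [0.0052,0.0037,0]
    - [0.006,0.0044,0]
    - [0.0068,0.0051,0]
    - [0.0068,0.0051,0]
    - [0.0068,0.0051,0]
  dr:
    - [0,0,0]
    - [0,0,0]
    - [0,0,0]
    - [0,0,0]
    - [0,0,0]
    - [0,0,0]
    - [0,0,0]
    - [0,0,0]
    - [0,0,0]
    - [0,0,0]

```text
time_s: 5.25
position: [521.4, 122.5, 167.1]
eef_rot: [[0.0, 1.0, -0.002], [1.0, -0.0, -0.001], [-0.001, -0.002, -1.0]]
contact_force: [-3.3, -5.2, 6.9]
finger_gap: 16.0
grip_force: 39.3
```

```bash
python3 arc.py 560 89.5 50 -0.12 8
```

```text
t 5.25 meas th 2.4335 r 50.75 z 167.1 | cmd th 2.4128 | F radial(out+) -0.91, tangential(ccw+) 6.11 Fz 6.9 gap 16.0
[[0.0006, 0.0005, 0], [0.0011, 0.001, 0], [0.0016, 0.0015, 0], [0.0022, 0.0021, 0], [0.0027, 0.0026, 0], [0.0032, 0.0031, 0], [0.0037, 0.0037, 0], [0.0042, 0.0043, 0], [0.0042, 0.0043, 0], [0.0042, 0.0043, 0]]
```

>>> play_rows:
  fingers: [0,0,0,0,0,0,0,0,0,0]
  travel:
    - [0.0006,0.0005,0]
    - [0.0011,0.001,0]
    - [0.0016,0.0015,0]
    - [0.0022,0.0021,0]
    - [0.0027,0.0026,0]
    - [0.0032,0.0031,0]
    - [0.0037,0.0037,0]
    - [0.0042,0.0043,0]
    - [0.0042,0.0043,0]
    - [0.0042,0.0043,0]
  dr:
    - [0,0,0]
    - [0,0,0]
    - [0,0,0]
    - [0,0,0]
    - [0,0,0]
    - [0,0,0]
    - [0,0,0]
    - [0,0,0]
    - [0,0,0]
    - [0,0,0]

```text
time_s: 6.08
position: [525.6, 126.9, 167.1]
eef_rot: [[0.0, 1.0, -0.002], [1.0, -0.0, -0.001], [-0.001, -0.002, -1.0]]
contact_force: [-2.7, -4.6, 7.7]
finger_gap: 15.5
grip_force: 39.3
```

```bash
python3 arc.py 560 89.5 50 -0.12 8
```

```text
t 6.08 meas th 2.3153 r 50.81 z 167.1 | cmd th 2.2925 | F radial(out+) -1.52, tangential(ccw+) 5.09 Fz 7.7 gap 15.5
[[0.0005, 0.0005, 0], [0.001, 0.0011, 0], [0.0015, 0.0017, 0], [0.0019, 0.0023, 0], [0.0024, 0.0029, 0], [0.0029, 0.0035, 0], [0.0033, 0.0041, 0], [0.0037, 0.0047, 0], [0.0037, 0.0047, 0], [0.0037, 0.0047, 0]]
```

>>> play_rows:
  fingers: [0,0,0,0,0,0,0,0,0,0]
  travel:
    - [0.0005,0.0005,0]
    - [0.001,0.0011,0]
    - [0.0015,0.0017,0]
    - [0.0019,0.0023,0]
    - [0.0024,0.0029,0]
    - [0.0029,0.0035,0]
    - [0.0033,0.0041,0]
    - [0.0037,0.0047,0]
    - [0.0037,0.0047,0]
    - [0.0037,0.0047,0]
  dr:
    - [0,0,0]
    - [0,0,0]
    - [0,0,0]
    - [0,0,0]
    - [0,0,0]
    - [0,0,0]
    - [0,0,0]
    - [0,0,0]
    - [0,0,0]
    - [0,0,0]
  newtons: 70

```text
time_s: 6.92
position: [530.2, 130.7, 167.2]
eef_rot: [[-0.0, 1.0, -0.002], [1.0, 0.0, -0.001], [-0.001, -0.002, -1.0]]
contact_force: [-4.3, -3.1, 9.1]
finger_gap: 15.2
grip_force: 68.1
```

```bash
python3 arc.py 560 89.5 50 -0.12 8;python3 - <<'E'
from plant import state,camera
import cv2,numpy as np
c=camera("wrist");cv2.imwrite("pics/wrist3.png",c["color"])
print(state()["moment"])
E
```

```text
t 6.92 meas th 2.1963 r 50.88 z 167.2 | cmd th 2.1727 | F radial(out+) 0.05, tangential(ccw+) 5.29 Fz 9.1 gap 15.2
[[0.0004, 0.0006, 0], [0.0008, 0.0012, 0], [0.0012, 0.0019, 0], [0.0016, 0.0025, 0], [0.002, 0.0032, 0], [0.0024, 0.0038, 0], [0.0028, 0.0045, 0], [0.0031, 0.0051, 0], [0.0031, 0.0051, 0], [0.0031, 0.0051, 0]]
[-1.00766276  1.11623212 -0.0318195 ]
```

View pics/wrist3.png

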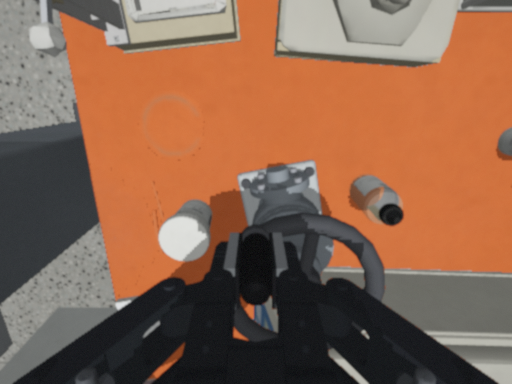

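The handle sits squarely between the pads at (256,265), so I'll carry on closing.

>>> play_rows:
  fingers: [0,0,0,0,0,0,0,0,0,0]
  travel:
    - [0.0004,0.0006,0]
    - [0.0008,0.0012,0]
    - [0.0012,0.0019,0]
    - [0.0016,0.0025,0]
    - [0.002,0.0032,0]
    - [0.0024,0.0038,0]
    - [0.0028,0.0045,0]
    - [0.0031,0.0051,0]
    - [0.0031,0.0051,0]
    - [0.0031,0.0051,0]
  dr:
    - [0,0,0]
    - [0,0,0]
    - [0,0,0]
    - [0,0,0]
    - [0,0,0]
    - [0,0,0]
    - [0,0,0]
    - [0,0,0]
    - [0,0,0]
    - [0,0,0]

```text
time_s: 7.8
position: [535.2, 134.0, 167.2]
eef_rot: [[-0.0, 1.0, -0.002], [1.0, 0.0, -0.001], [-0.001, -0.002, -1.0]]
contact_force: [-4.7, -3.8, 9.6]
finger_gap: 15.3
grip_force: 68.1
```

```bash
python3 arc.py 560 89.5 50 -0.12 8
```

```text
t 7.80 meas th 2.0787 r 50.91 z 167.2 | cmd th 2.0532 | F radial(out+) -1.09, tangential(ccw+) 5.96 Fz 9.6 gap 15.3
[[0.0003, 0.0007, 0], [0.0007, 0.0013, 0], [0.001, 0.002, 0], [0.0013, 0.0027, 0], [0.0016, 0.0034, 0], [0.0019, 0.0041, 0], [0.0022, 0.0048, 0], [0.0025, 0.0055, 0], [0.0025, 0.0055, 0], [0.0025, 0.0055, 0]]
```

>>> play_rows:
  fingers: [0,0,0,0,0,0,0,0,0,0]
  travel:
    - [0.0003,0.0007,0]
    - [0.0007,0.0013,0]
    - [0.001,0.002,0]
    - [0.0013,0.0027,0]
    - [0.0016,0.0034,0]
    - [0.0019,0.0041,0]
    - [0.0022,0.0048,0]
    - [0.0025,0.0055,0]
    - [0.0025,0.0055,0]
    - [0.0025,0.0055,0]
  dr:
    - [0,0,0]
    - [0,0,0]
    - [0,0,0]
    - [0,0,0]
    - [0,0,0]
    - [0,0,0]
    - [0,0,0]
    - [0,0,0]
    - [0,0,0]
    - [0,0,0]

```text
time_s: 8.63
position: [540.7, 136.7, 167.2]
eef_rot: [[-0.0, 1.0, -0.002], [1.0, 0.0, -0.0], [-0.0, -0.002, -1.0]]
contact_force: [-5.0, -1.9, 10.2]
finger_gap: 15.4
grip_force: 68.1
```

```bash
python3 arc.py 560 89.5 50 -0.12 8
```

```text
t 8.63 meas th 1.9591 r 51.04 z 167.2 | cmd th 1.9324 | F radial(out+) 0.11, tangential(ccw+) 5.31 Fz 10.2 gap 15.4
[[0.0002, 0.0007, 0], [0.0005, 0.0014, 0], [0.0007, 0.0021, 0], [0.0009, 0.0028, 0], [0.0012, 0.0036, 0], [0.0014, 0.0043, 0], [0.0016, 0.005, 0], [0.0017, 0.0057, 0], [0.0017, 0.0057, 0], [0.0017, 0.0057, 0]]
```

>>> play_rows:
  fingers: [0,0,0,0,0,0,0,0,0,0]
  travel:
    - [0.0002,0.0007,0]
    - [0.0005,0.0014,0]
    - [0.0007,0.0021,0]
    - [0.0009,0.0028,0]
    - [0.0012,0.0036,0]
    - [0.0014,0.0043,0]
    - [0.0016,0.005,0]
    - [0.0017,0.0057,0]
    - [0.0017,0.0057,0]
    - [0.0017,0.0057,0]
  dr:
    - [0,0,0]
    - [0,0,0]
    - [0,0,0]
    - [0,0,0]
    - [0,0,0]
    - [0,0,0]
    - [0,0,0]
    - [0,0,0]
    - [0,0,0]
    - [0,0,0]

```text
time_s: 9.47
position: [546.4, 138.7, 167.3]
eef_rot: [[-0.001, 1.0, -0.002], [1.0, 0.001, -0.0], [-0.0, -0.002, -1.0]]
contact_force: [-5.5, 0.0, 11.1]
finger_gap: 14.9
grip_force: 68.1
```

```bash
python3 arc.py 560 89.5 50 -0.12 8
```

```text
t 9.47 meas th 1.8412 r 51.07 z 167.3 | cmd th 1.8133 | F radial(out+) 1.52, tangential(ccw+) 5.33 Fz 11.1 gap 14.9
[[0.0002, 0.0007, 0], [0.0004, 0.0015, 0], [0.0005, 0.0022, 0], [0.0007, 0.0029, 0], [0.0008, 0.0037, 0], [0.0009, 0.0044, 0], [0.001, 0.0051, 0], [0.0011, 0.0059, 0], [0.0011, 0.0059, 0], [0.0011, 0.0059, 0]]
```

>>> play_rows:
  fingers: [0,0,0,0,0,0,0,0,0,0]
  travel:
    - [0.0002,0.0007,0]
    - [0.0004,0.0015,0]
    - [0.0005,0.0022,0]
    - [0.0007,0.0029,0]
    - [0.0008,0.0037,0]
    - [0.0009,0.0044,0]
    - [0.001,0.0051,0]
    - [0.0011,0.0059,0]
    - [0.0011,0.0059,0]
    - [0.0011,0.0059,0]
  dr:
    - [0,0,0]
    - [0,0,0]
    - [0,0,0]
    - [0,0,0]
    - [0,0,0]
    - [0,0,0]
    - [0,0,0]
    - [0,0,0]
    - [0,0,0]
    - [0,0,0]

```text
time_s: 10.3
position: [552.2, 140.0, 167.3]
eef_rot: [[-0.001, 1.0, -0.002], [1.0, 0.001, 0.0], [0.0, -0.002, -1.0]]
contact_force: [-5.7, 0.3, 9.7]
finger_gap: 15.1
grip_force: 68.2
```

```bash
python3 arc.py 560 89.5 50 -0.12 8
```

```text
t 10.30 meas th 1.7231 r 51.09 z 167.3 | cmd th 1.6932 | F radial(out+) 1.21, tangential(ccw+) 5.63 Fz 9.7 gap 15.1
[[0.0001, 0.0007, 0], [0.0002, 0.0015, 0], [0.0003, 0.0022, 0], [0.0003, 0.003, 0], [0.0003, 0.0037, 0], [0.0004, 0.0045, 0], [0.0004, 0.0052, 0], [0.0004, 0.006, 0], [0.0004, 0.006, 0], [0.0004, 0.006, 0]]
```

>>> play_rows:
  fingers: [0,0,0,0,0,0,0,0,0,0]
  travel:
    - [0.0001,0.0007,0]
    - [0.0002,0.0015,0]
    - [0.0003,0.0022,0]
    - [0.0003,0.003,0]
    - [0.0003,0.0037,0]
    - [0.0004,0.0045,0]
    - [0.0004,0.0052,0]
    - [0.0004,0.006,0]
    - [0.0004,0.006,0]
    - [0.0004,0.006,0]
  dr:
    - [0,0,0]
    - [0,0,0]
    - [0,0,0]
    - [0,0,0]
    - [0,0,0]
    - [0,0,0]
    - [0,0,0]
    - [0,0,0]
    - [0,0,0]
    - [0,0,0]

```text
time_s: 11.13
position: [558.3, 140.6, 167.3]
eef_rot: [[-0.001, 1.0, -0.002], [1.0, 0.001, 0.0], [0.0, -0.002, -1.0]]
contact_force: [-5.8, 0.9, 9.9]
finger_gap: 15.1
grip_force: 68.2
```

```bash
python3 arc.py 560 89.5 50 -0.12 8
```

```text
t 11.13 meas th 1.6049 r 51.14 z 167.3 | cmd th 1.5728 | F radial(out+) 1.14, tangential(ccw+) 5.75 Fz 9.9 gap 15.1
[[-0.0, 0.0007, 0], [-0.0, 0.0015, 0], [-0.0, 0.0022, 0], [-0.0001, 0.003, 0], [-0.0001, 0.0037, 0], [-0.0002, 0.0045, 0], [-0.0003, 0.0052, 0], [-0.0003, 0.006, 0], [-0.0003, 0.006, 0], [-0.0003, 0.006, 0]]
```

>>> play_rows:
  fingers: [0,0,0,0,0,0,0,0,0,0]
  travel:
    - [0,0.0007,0]
    - [0,0.0015,0]
    - [0,0.0022,0]
    - [-0.0001,0.003,0]
    - [-0.0001,0.0037,0]
    - [-0.0002,0.0045,0]
    - [-0.0003,0.0052,0]
    - [-0.0003,0.006,0]
    - [-0.0003,0.006,0]
    - [-0.0003,0.006,0]
  dr:
    - [0,0,0]
    - [0,0,0]
    - [0,0,0]
    - [0,0,0]
    - [0,0,0]
    - [0,0,0]
    - [0,0,0]
    - [0,0,0]
    - [0,0,0]
    - [0,0,0]

```text
time_s: 11.97
position: [564.3, 140.5, 167.4]
eef_rot: [[-0.001, 1.0, -0.002], [1.0, 0.001, 0.001], [0.001, -0.002, -1.0]]
contact_force: [-6.1, 1.6, 11.0]
finger_gap: 14.8
grip_force: 68.2
```

```bash
python3 arc.py 560 89.5 50 -0.1 8
```

```text
t 11.97 meas th 1.4865 r 51.16 z 167.4 | cmd th 1.4526 | F radial(out+) 1.08, tangential(ccw+) 6.17 Fz 11.0 gap 14.8
[[-0.0001, 0.0006, 0], [-0.0002, 0.0012, 0], [-0.0003, 0.0019, 0], [-0.0004, 0.0025, 0], [-0.0005, 0.0031, 0], [-0.0006, 0.0037, 0], [-0.0008, 0.0043, 0], [-0.0009, 0.0049, 0], [-0.0009, 0.0049, 0], [-0.0009, 0.0049, 0]]
```

>>> play_rows:
  fingers: [0,0,0,0,0,0,0,0,0,0]
  travel:
    - [-0.0001,0.0006,0]
    - [-0.0002,0.0012,0]
    - [-0.0003,0.0019,0]
    - [-0.0004,0.0025,0]
    - [-0.0005,0.0031,0]
    - [-0.0006,0.0037,0]
    - [-0.0008,0.0043,0]
    - [-0.0009,0.0049,0]
    - [-0.0009,0.0049,0]
    - [-0.0009,0.0049,0]
  dr:
    - [0,0,0]
    - [0,0,0]
    - [0,0,0]
    - [0,0,0]
    - [0,0,0]
    - [0,0,0]
    - [0,0,0]
    - [0,0,0]
    - [0,0,0]
    - [0,0,0]

```text
time_s: 12.8
position: [568.7, 140.0, 167.3]
eef_rot: [[-0.001, 1.0, -0.003], [1.0, 0.001, 0.001], [0.001, -0.003, -1.0]]
contact_force: [-9.9, 3.4, 12.2]
finger_gap: 14.9
grip_force: 68.5
```

```bash
python3 arc.py 560 89.5 50 -0.06 6
```

```text
t 12.80 meas th 1.4008 r 51.21 z 167.3 | cmd th 1.3530 | F radial(out+) 1.67, tangential(ccw+) 10.36 Fz 12.2 gap 14.9
[[-0.0001, 0.0005, 0], [-0.0002, 0.001, 0], [-0.0003, 0.0015, 0], [-0.0005, 0.0019, 0], [-0.0006, 0.0024, 0], [-0.0007, 0.0029, 0], [-0.0007, 0.0029, 0], [-0.0007, 0.0029, 0], [-0.0007, 0.0029, 0], [-0.0007, 0.0029, 0]]
```

A clear rise: 10.4 N. I'll press a little further to confirm it and hold.

>>> play_rows:
  fingers: [0,0,0,0,0,0,0,0,0,0]
  travel:
    - [-0.0001,0.0005,0]
    - [-0.0002,0.001,0]
    - [-0.0003,0.0015,0]
    - [-0.0005,0.0019,0]
    - [-0.0006,0.0024,0]
    - [-0.0007,0.0029,0]
    - [-0.0007,0.0029,0]
    - [-0.0007,0.0029,0]
    - [-0.0007,0.0029,0]
    - [-0.0007,0.0029,0]
  dr:
    - [0,0,0]
    - [0,0,0]
    - [0,0,0]
    - [0,0,0]
    - [0,0,0]
    - [0,0,0]
    - [0,0,0]
    - [0,0,0]
    - [0,0,0]
    - [0,0,0]

```text
time_s: 13.63
position: [571.1, 139.6, 167.3]
eef_rot: [[-0.001, 1.0, -0.003], [1.0, 0.001, 0.001], [0.001, -0.003, -1.0]]
contact_force: [-11.4, 4.6, 12.9]
finger_gap: 14.7
grip_force: 68.8
```

```bash
python3 arc.py 560 89.5 50.5 0.3 9
```

```text
t 13.63 meas th 1.3519 r 51.28 z 167.3 | cmd th 1.2933 | F radial(out+) 2.02, tangential(ccw+) 12.10 Fz 12.9 gap 14.7
[[0.0009, -0.0015, 0], [0.0013, -0.0031, 0], [0.0016, -0.0048, 0], [0.0019, -0.0064, 0], [0.0021, -0.0081, 0], [0.0022, -0.0098, 0], [0.0024, -0.0115, 0], [0.0024, -0.0132, 0], [0.0024, -0.0148, 0], [0.0024, -0.0148, 0]]
```

Seated at 12 N. Now I'll reverse and take up the slack, with the centre nudged to (561, 90.5) from the radial forces.

```bash
python3 - <<'E'
import json;D=json.load(open("cmd.json"));D["pend"]=None;json.dump(D,open("cmd.json","w"))
E
python3 arc.py 561 90.5 50 0.3 9
```

```text
t 13.63 meas th 1.3671 r 50.09 z 167.3 | cmd th 1.3074 | F radial(out+) 2.21, tangential(ccw+) 12.07 Fz 12.9 gap 14.7
[[0.0016, -0.0013, 0], [0.0019, -0.0029, 0], [0.0022, -0.0046, 0], [0.0025, -0.0062, 0], [0.0027, -0.0079, 0], [0.0028, -0.0095, 0], [0.0029, -0.0112, 0], [0.0029, -0.0129, 0], [0.0029, -0.0145, 0], [0.0029, -0.0145, 0]]
```

>>> play_rows:
  fingers: [0,0,0,0,0,0,0,0,0,0]
  travel:
    - [0.001,-0.0013,0]
    - [0.0017,-0.0029,0]
    - [0.0022,-0.0046,0]
    - [0.0025,-0.0062,0]
    - [0.0027,-0.0079,0]
    - [0.0028,-0.0095,0]
    - [0.0029,-0.0112,0]
    - [0.0029,-0.0129,0]
    - [0.0029,-0.0145,0]
    - [0.0029,-0.0145,0]
  dr:
    - [0,0,0]
    - [0,0,0]
    - [0,0,0]
    - [0,0,0]
    - [0,0,0]
    - [0,0,0]
    - [0,0,0]
    - [0,0,0]
    - [0,0,0]
    - [0,0,0]

```text
time_s: 14.47
position: [558.2, 140.9, 167.3]
eef_rot: [[-0.0, 1.0, -0.001], [1.0, 0.0, -0.0], [-0.0, -0.001, -1.0]]
contact_force: [-0.0, -1.7, 6.4]
finger_gap: 15.1
grip_force: 68.2
```

```bash
python3 arc.py 561 90.5 50 0.15 9
```

```text
t 14.47 meas th 1.6269 r 50.45 z 167.3 | cmd th 1.6068 | F radial(out+) -1.71, tangential(ccw+) 0.12 Fz 6.4 gap 15.1
[[-0.0001, -0.0008, 0], [-0.0001, -0.0017, 0], [-0.0002, -0.0025, 0], [-0.0003, -0.0033, 0], [-0.0004, -0.0042, 0], [-0.0005, -0.005, 0], [-0.0006, -0.0058, 0], [-0.0007, -0.0066, 0], [-0.0009, -0.0074, 0], [-0.0009, -0.0074, 0]]
```

>>> play_rows:
  fingers: [0,0,0,0,0,0,0,0,0,0]
  travel:
    - [-0.0001,-0.0008,0]
    - [-0.0001,-0.0017,0]
    - [-0.0002,-0.0025,0]
    - [-0.0003,-0.0033,0]
    - [-0.0004,-0.0042,0]
    - [-0.0005,-0.005,0]
    - [-0.0006,-0.0058,0]
    - [-0.0007,-0.0066,0]
    - [-0.0009,-0.0074,0]
    - [-0.0009,-0.0074,0]
  dr:
    - [0,0,0]
    - [0,0,0]
    - [0,0,0]
    - [0,0,0]
    - [0,0,0]
    - [0,0,0]
    - [0,0,0]
    - [0,0,0]
    - [0,0,0]
    - [0,0,0]

```text
time_s: 15.3
position: [551.0, 139.9, 167.4]
eef_rot: [[-0.0, 1.0, -0.0], [1.0, 0.0, -0.0], [-0.0, -0.0, -1.0]]
contact_force: [0.1, -1.3, 5.8]
finger_gap: 15.3
grip_force: 68.2
```

```bash
python3 arc.py 561 90.5 50 0.15 9
```

```text
t 15.30 meas th 1.7706 r 50.39 z 167.4 | cmd th 1.7560 | F radial(out+) -1.29, tangential(ccw+) 0.12 Fz 5.8 gap 15.3
[[-0.0001, -0.0008, 0], [-0.0003, -0.0016, 0], [-0.0005, -0.0025, 0], [-0.0007, -0.0033, 0], [-0.0009, -0.0041, 0], [-0.0011, -0.0049, 0], [-0.0014, -0.0057, 0], [-0.0016, -0.0065, 0], [-0.0019, -0.0072, 0], [-0.0019, -0.0072, 0]]
```

>>> play_rows:
  fingers: [0,0,0,0,0,0,0,0,0,0]
  travel:
    - [-0.0001,-0.0008,0]
    - [-0.0003,-0.0016,0]
    - [-0.0005,-0.0025,0]
    - [-0.0007,-0.0033,0]
    - [-0.0009,-0.0041,0]
    - [-0.0011,-0.0049,0]
    - [-0.0014,-0.0057,0]
    - [-0.0016,-0.0065,0]
    - [-0.0019,-0.0072,0]
    - [-0.0019,-0.0072,0]
  dr:
    - [0,0,0]
    - [0,0,0]
    - [0,0,0]
    - [0,0,0]
    - [0,0,0]
    - [0,0,0]
    - [0,0,0]
    - [0,0,0]
    - [0,0,0]
    - [0,0,0]

```text
time_s: 16.13
position: [543.8, 138.0, 167.3]
eef_rot: [[-0.0, 1.0, -0.0], [1.0, 0.0, -0.0], [-0.0, -0.0, -1.0]]
contact_force: [0.9, -2.6, 4.9]
finger_gap: 15.0
grip_force: 68.2
```

```bash
python3 arc.py 561 90.5 50 0.15 9
```

```text
t 16.13 meas th 1.9175 r 50.49 z 167.3 | cmd th 1.9052 | F radial(out+) -2.75, tangential(ccw+) 0.02 Fz 4.9 gap 15.0
[[-0.0002, -0.0008, 0], [-0.0005, -0.0016, 0], [-0.0008, -0.0024, 0], [-0.0012, -0.0031, 0], [-0.0015, -0.0039, 0], [-0.0018, -0.0046, 0], [-0.0022, -0.0054, 0], [-0.0026, -0.0061, 0], [-0.003, -0.0069, 0], [-0.003, -0.0069, 0]]
```

>>> play_rows:
  fingers: [0,0,0,0,0,0,0,0,0,0]
  travel:
    - [-0.0002,-0.0008,0]
    - [-0.0005,-0.0016,0]
    - [-0.0008,-0.0024,0]
    - [-0.0012,-0.0031,0]
    - [-0.0015,-0.0039,0]
    - [-0.0018,-0.0046,0]
    - [-0.0022,-0.0054,0]
    - [-0.0026,-0.0061,0]
    - [-0.003,-0.0069,0]
    - [-0.003,-0.0069,0]
  dr:
    - [0,0,0]
    - [0,0,0]
    - [0,0,0]
    - [0,0,0]
    - [0,0,0]
    - [0,0,0]
    - [0,0,0]
    - [0,0,0]
    - [0,0,0]
    - [0,0,0]

```text
time_s: 16.97
position: [537.0, 134.9, 167.4]
eef_rot: [[0.0, 1.0, -0.0], [1.0, -0.0, 0.0], [0.0, -0.0, -1.0]]
contact_force: [0.3, -2.1, 4.4]
finger_gap: 15.0
grip_force: 68.2
```

```bash
python3 arc.py 561 90.5 50 0.15 9
```

```text
t 16.97 meas th 2.0663 r 50.47 z 167.4 | cmd th 2.0559 | F radial(out+) -1.94, tangential(ccw+) 0.74 Fz 4.4 gap 15.0
[[-0.0004, -0.0008, 0], [-0.0008, -0.0015, 0], [-0.0012, -0.0022, 0], [-0.0016, -0.0029, 0], [-0.0021, -0.0036, 0], [-0.0025, -0.0043, 0], [-0.003, -0.005, 0], [-0.0035, -0.0057, 0], [-0.004, -0.0064, 0], [-0.004, -0.0064, 0]]
```

>>> play_rows:
  fingers: [0,0,0,0,0,0,0,0,0,0]
  travel:
    - [-0.0004,-0.0008,0]
    - [-0.0008,-0.0015,0]
    - [-0.0012,-0.0022,0]
    - [-0.0016,-0.0029,0]
    - [-0.0021,-0.0036,0]
    - [-0.0025,-0.0043,0]
    - [-0.003,-0.005,0]
    - [-0.0035,-0.0057,0]
    - [-0.004,-0.0064,0]
    - [-0.004,-0.0064,0]
  dr:
    - [0,0,0]
    - [0,0,0]
    - [0,0,0]
    - [0,0,0]
    - [0,0,0]
    - [0,0,0]
    - [0,0,0]
    - [0,0,0]
    - [0,0,0]
    - [0,0,0]

```text
time_s: 17.8
position: [530.6, 130.9, 167.4]
eef_rot: [[0.0, 1.0, 0.0], [1.0, -0.0, 0.0], [0.0, 0.0, -1.0]]
contact_force: [0.3, -1.9, 5.5]
finger_gap: 15.0
grip_force: 68.3
```

```bash
python3 arc.py 561 90.5 50 0.15 9
```

```text
t 17.80 meas th 2.2161 r 50.52 z 167.4 | cmd th 2.2071 | F radial(out+) -1.66, tangential(ccw+) 0.92 Fz 5.5 gap 15.0
[[-0.0005, -0.0007, 0], [-0.001, -0.0013, 0], [-0.0015, -0.002, 0], [-0.0021, -0.0026, 0], [-0.0026, -0.0033, 0], [-0.0032, -0.0039, 0], [-0.0037, -0.0045, 0], [-0.0043, -0.0051, 0], [-0.0049, -0.0057, 0], [-0.0049, -0.0057, 0]]
```

>>> play_rows:
  fingers: [0,0,0,0,0,0,0,0,0,0]
  travel:
    - [-0.0005,-0.0007,0]
    - [-0.001,-0.0013,0]
    - [-0.0015,-0.002,0]
    - [-0.0021,-0.0026,0]
    - [-0.0026,-0.0033,0]
    - [-0.0032,-0.0039,0]
    - [-0.0037,-0.0045,0]
    - [-0.0043,-0.0051,0]
    - [-0.0049,-0.0057,0]
    - [-0.0049,-0.0057,0]
  dr:
    - [0,0,0]
    - [0,0,0]
    - [0,0,0]
    - [0,0,0]
    - [0,0,0]
    - [0,0,0]
    - [0,0,0]
    - [0,0,0]
    - [0,0,0]
    - [0,0,0]

```text
time_s: 18.63
position: [525.0, 126.0, 167.4]
eef_rot: [[0.0, 1.0, 0.0], [1.0, -0.0, 0.0], [0.0, 0.0, -1.0]]
contact_force: [1.5, -2.1, 5.3]
finger_gap: 15.1
grip_force: 68.3
```

```bash
python3 arc.py 561 90.5 50 0.15 9
```

```text
t 18.63 meas th 2.3642 r 50.55 z 167.4 | cmd th 2.3576 | F radial(out+) -2.54, tangential(ccw+) 0.48 Fz 5.3 gap 15.1
[[-0.0006, -0.0006, 0], [-0.0012, -0.0012, 0], [-0.0018, -0.0017, 0], [-0.0024, -0.0023, 0], [-0.0031, -0.0028, 0], [-0.0037, -0.0034, 0], [-0.0044, -0.0039, 0], [-0.005, -0.0044, 0], [-0.0057, -0.0049, 0], [-0.0057, -0.0049, 0]]
```

>>> play_rows:
  fingers: [0,0,0,0,0,0,0,0,0,0]
  travel:
    - [-0.0006,-0.0006,0]
    - [-0.0012,-0.0012,0]
    - [-0.0018,-0.0017,0]
    - [-0.0024,-0.0023,0]
    - [-0.0031,-0.0028,0]
    - [-0.0037,-0.0034,0]
    - [-0.0044,-0.0039,0]
    - [-0.005,-0.0044,0]
    - [-0.0057,-0.0049,0]
    - [-0.0057,-0.0049,0]
  dr:
    - [0,0,0]
    - [0,0,0]
    - [0,0,0]
    - [0,0,0]
    - [0,0,0]
    - [0,0,0]
    - [0,0,0]
    - [0,0,0]
    - [0,0,0]
    - [0,0,0]

```text
time_s: 19.47
position: [520.6, 120.8, 167.5]
eef_rot: [[-0.0, 1.0, 0.001], [1.0, 0.0, 0.001], [0.001, 0.001, -1.0]]
contact_force: [6.6, 3.2, 3.3]
finger_gap: 15.2
grip_force: 68.4
```

```bash
python3 arc.py 561 90.5 50 0.15 9
```

```text
t 19.47 meas th 2.4971 r 50.50 z 167.5 | cmd th 2.5081 | F radial(out+) -3.36, tangential(ccw+) -6.54 Fz 3.3 gap 15.2
[[-0.0007, -0.0005, 0], [-0.0014, -0.001, 0], [-0.0021, -0.0014, 0], [-0.0028, -0.0019, 0], [-0.0035, -0.0023, 0], [-0.0042, -0.0028, 0], [-0.0049, -0.0032, 0], [-0.0056, -0.0036, 0], [-0.0064, -0.004, 0], [-0.0064, -0.004, 0]]
```

The stem bit between 2.364 and 2.497 rad. I'll aim for a loaded angle of about 2.497 + 6.25 rad, in larger steps.

```bash
python3 - <<'E'
import json;D=json.load(open("cmd.json"));D["pend"]=None;json.dump(D,open("cmd.json","w"))
E
python3 arc.py 561 90.5 50 0.8 10
```

```text
t 19.47 meas th 2.4971 r 50.50 z 167.5 | cmd th 2.5081 | F radial(out+) -3.36, tangential(ccw+) -6.54 Fz 3.3 gap 15.2
[[-0.0033, -0.0022, 0], [-0.0068, -0.0042, 0], [-0.0104, -0.0059, 0], [-0.0142, -0.0073, 0], [-0.018, -0.0083, 0], [-0.022, -0.0091, 0], [-0.0259, -0.0096, 0], [-0.0299, -0.0097, 0], [-0.0339, -0.0095, 0], [-0.0379, -0.009, 0]]
```

>>> play_rows:
  fingers: [0,0,0,0,0,0,0,0,0,0]
  travel:
    - [-0.0033,-0.0022,0]
    - [-0.0068,-0.0042,0]
    - [-0.0104,-0.0059,0]
    - [-0.0142,-0.0073,0]
    - [-0.018,-0.0083,0]
    - [-0.022,-0.0091,0]
    - [-0.0259,-0.0096,0]
    - [-0.0299,-0.0097,0]
    - [-0.0339,-0.0095,0]
    - [-0.0379,-0.009,0]
  dr:
    - [0,0,0]
    - [0,0,0]
    - [0,0,0]
    - [0,0,0]
    - [0,0,0]
    - [0,0,0]
    - [0,0,0]
    - [0,0,0]
    - [0,0,0]
    - [0,0,0]

```text
time_s: 20.3
position: [510.6, 83.5, 167.5]
eef_rot: [[-0.001, 1.0, -0.0], [1.0, 0.001, 0.002], [0.002, -0.0, -1.0]]
contact_force: [-4.1, 5.8, 10.6]
finger_gap: 15.0
grip_force: 69.2
```

```bash
python3 arc.py 561 90.5 50 0.8 10
```

```text
t 20.30 meas th -3.0039 r 50.88 z 167.5 | cmd th -2.9748 | F radial(out+) 3.26, tangential(ccw+) -6.31 Fz 10.6 gap 15.0
[[-0.0039, 0.0008, 0], [-0.0078, 0.0019, 0], [-0.0115, 0.0034, 0], [-0.0151, 0.0051, 0], [-0.0185, 0.0071, 0], [-0.0218, 0.0094, 0], [-0.0249, 0.0119, 0], [-0.0278, 0.0147, 0], [-0.0305, 0.0177, 0], [-0.0329, 0.0209, 0]]
```

>>> play_rows:
  fingers: [0,0,0,0,0,0,0,0,0,0]
  travel:
    - [-0.0039,0.0008,0]
    - [-0.0078,0.0019,0]
    - [-0.0115,0.0034,0]
    - [-0.0151,0.0051,0]
    - [-0.0185,0.0071,0]
    - [-0.0218,0.0094,0]
    - [-0.0249,0.0119,0]
    - [-0.0278,0.0147,0]
    - [-0.0305,0.0177,0]
    - [-0.0329,0.0209,0]
  dr:
    - [0,0,0]
    - [0,0,0]
    - [0,0,0]
    - [0,0,0]
    - [0,0,0]
    - [0,0,0]
    - [0,0,0]
    - [0,0,0]
    - [0,0,0]
    - [0,0,0]

```text
time_s: 21.13
position: [530.6, 49.1, 167.4]
eef_rot: [[0.0, 1.0, -0.003], [1.0, -0.0, -0.001], [-0.001, -0.003, -1.0]]
contact_force: [-10.8, -2.8, 20.7]
finger_gap: 15.3
grip_force: 70.1
```

```bash
python3 arc.py 561 90.5 50 0.9 10
```

```text
t 21.13 meas th -2.2038 r 51.33 z 167.4 | cmd th -2.1743 | F radial(out+) 8.63, tangential(ccw+) -7.06 Fz 20.7 gap 15.3
[[-0.0024, 0.0038, 0], [-0.0044, 0.0079, 0], [-0.006, 0.012, 0], [-0.0073, 0.0163, 0], [-0.0082, 0.0208, 0], [-0.0087, 0.0252, 0], [-0.0088, 0.0297, 0], [-0.0085, 0.0342, 0], [-0.0077, 0.0387, 0], [-0.0066, 0.043, 0]]
```

```bash
python3 - <<'E'
import json;D=json.load(open("cmd.json"));D["pend"]=None;json.dump(D,open("cmd.json","w"))
E
python3 arc.py 561 90.2 51 0.8 10
```

```text
t 21.13 meas th -2.2073 r 51.09 z 167.4 | cmd th -2.1777 | F radial(out+) 8.65, tangential(ccw+) -7.03 Fz 20.7 gap 15.3
[[-0.0032, 0.0028, 0], [-0.0051, 0.0064, 0], [-0.0067, 0.0101, 0], [-0.008, 0.014, 0], [-0.009, 0.0179, 0], [-0.0097, 0.0219, 0], [-0.01, 0.026, 0], [-0.0101, 0.0301, 0], [-0.0098, 0.0342, 0], [-0.0092, 0.0382, 0]]
```

>>> play_rows:
  fingers: [0,0,0,0,0,0,0,0,0,0]
  travel:
    - [-0.0032,0.0028,-0.0002]
    - [-0.0051,0.0064,-0.0004]
    - [-0.0067,0.0101,-0.0006]
    - [-0.008,0.014,-0.0008]
    - [-0.009,0.0179,-0.001]
    - [-0.0097,0.0219,-0.0012]
    - [-0.01,0.026,-0.0014]
    - [-0.0101,0.0301,-0.0016]
    - [-0.0098,0.0342,-0.0018]
    - [-0.0092,0.0382,-0.002]
  dr:
    - [0,0,0]
    - [0,0,0]
    - [0,0,0]
    - [0,0,0]
    - [0,0,0]
    - [0,0,0]
    - [0,0,0]
    - [0,0,0]
    - [0,0,0]
    - [0,0,0]

```text
time_s: 21.97
position: [568.5, 40.0, 168.4]
eef_rot: [[0.0, 1.0, -0.004], [1.0, -0.0, -0.001], [-0.001, -0.004, -1.0]]
contact_force: [-5.7, -1.3, 1.0]
finger_gap: 14.9
grip_force: 68.1
```

```bash
python3 arc.py 561 90.2 51 0.8 10
```

```text
t 21.97 meas th -1.4222 r 50.75 z 168.4 | cmd th -1.3776 | F radial(out+) 0.47, tangential(ccw+) -5.85 Fz 1.0 gap 14.9
[[0.001, 0.004, 0], [0.0022, 0.0078, 0], [0.0038, 0.0116, 0], [0.0057, 0.0152, 0], [0.0078, 0.0187, 0], [0.0102, 0.022, 0], [0.0129, 0.0251, 0], [0.0158, 0.0279, 0], [0.0189, 0.0306, 0], [0.0223, 0.0329, 0]]
```

Forces relieved, so I'll carry on.

>>> play_rows:
  fingers: [0,0,0,0,0,0,0,0,0,0]
  travel:
    - [0.001,0.004,0]
    - [0.0022,0.0078,0]
    - [0.0038,0.0116,0]
    - [0.0057,0.0152,0]
    - [0.0078,0.0187,0]
    - [0.0102,0.022,0]
    - [0.0129,0.0251,0]
    - [0.0158,0.0279,0]
    - [0.0189,0.0306,0]
    - [0.0223,0.0329,0]
  dr:
    - [0,0,0]
    - [0,0,0]
    - [0,0,0]
    - [0,0,0]
    - [0,0,0]
    - [0,0,0]
    - [0,0,0]
    - [0,0,0]
    - [0,0,0]
    - [0,0,0]

```text
time_s: 22.8
position: [602.1, 61.4, 168.6]
eef_rot: [[0.001, 1.0, -0.003], [1.0, -0.001, -0.002], [-0.002, -0.003, -1.0]]
contact_force: [-2.7, -6.8, 2.3]
finger_gap: 15.1
grip_force: 68.4
```

```bash
python3 arc.py 561 90.2 51 0.8 10
```

```text
t 22.80 meas th -0.6115 r 50.17 z 168.6 | cmd th -0.5771 | F radial(out+) 1.72, tangential(ccw+) -7.13 Fz 2.3 gap 15.1
[[0.0035, 0.0021, 0], [0.0071, 0.0039, 0], [0.0109, 0.0054, 0], [0.0148, 0.0066, 0], [0.0188, 0.0075, 0], [0.0229, 0.0081, 0], [0.0269, 0.0083, 0], [0.031, 0.0082, 0], [0.0351, 0.0078, 0], [0.0391, 0.007, 0]]
```

>>> play_rows:
  fingers: [0,0,0,0,0,0,0,0,0,0]
  travel:
    - [0.0035,0.0021,0]
    - [0.0071,0.0039,0]
    - [0.0109,0.0054,0]
    - [0.0148,0.0066,0]
    - [0.0188,0.0075,0]
    - [0.0229,0.0081,0]
    - [0.0269,0.0083,0]
    - [0.031,0.0082,0]
    - [0.0351,0.0078,0]
    - [0.0391,0.007,0]
  dr:
    - [0,0,0]
    - [0,0,0]
    - [0,0,0]
    - [0,0,0]
    - [0,0,0]
    - [0,0,0]
    - [0,0,0]
    - [0,0,0]
    - [0,0,0]
    - [0,0,0]

```text
time_s: 23.63
position: [609.6, 100.5, 168.6]
eef_rot: [[0.001, 1.0, -0.002], [1.0, -0.001, -0.002], [-0.002, -0.002, -1.0]]
contact_force: [2.1, -6.2, -0.5]
finger_gap: 15.1
grip_force: 68.2
```

```bash
python3 arc.py 561 90.2 50.7 0.8 10
```

```text
t 23.63 meas th 0.2087 r 49.72 z 168.6 | cmd th 0.2236 | F radial(out+) 0.81, tangential(ccw+) -6.53 Fz -0.5 gap 15.1
[[0.0039, -0.0013, 0], [0.0077, -0.0027, 0], [0.0114, -0.0044, 0], [0.0149, -0.0063, 0], [0.0183, -0.0085, 0], [0.0215, -0.011, 0], [0.0245, -0.0138, 0], [0.0272, -0.0168, 0], [0.0297, -0.0199, 0], [0.032, -0.0233, 0]]
```

>>> play_rows:
  fingers: [0,0,0,0,0,0,0,0,0,0]
  travel:
    - [0.0039,-0.0013,0]
    - [0.0077,-0.0027,0]
    - [0.0114,-0.0044,0]
    - [0.0149,-0.0063,0]
    - [0.0183,-0.0085,0]
    - [0.0215,-0.011,0]
    - [0.0245,-0.0138,0]
    - [0.0272,-0.0168,0]
    - [0.0297,-0.0199,0]
    - [0.032,-0.0233,0]
  dr:
    - [0,0,0]
    - [0,0,0]
    - [0,0,0]
    - [0,0,0]
    - [0,0,0]
    - [0,0,0]
    - [0,0,0]
    - [0,0,0]
    - [0,0,0]
    - [0,0,0]

```text
time_s: 24.47
position: [586.4, 132.7, 168.5]
eef_rot: [[0.001, 1.0, -0.001], [1.0, -0.001, -0.001], [-0.001, -0.001, -1.0]]
contact_force: [4.4, -5.0, -4.6]
finger_gap: 14.9
grip_force: 68.2
```

```bash
python3 arc.py 561 90.2 50.5 0.8 10
```

```text
t 24.47 meas th 1.0315 r 49.51 z 168.5 | cmd th 1.0233 | F radial(out+) -2.01, tangential(ccw+) -6.36 Fz -4.6 gap 14.9
[[0.0018, -0.0036, 0], [0.0035, -0.0073, 0], [0.0048, -0.0111, 0], [0.0059, -0.015, 0], [0.0067, -0.019, 0], [0.0071, -0.023, 0], [0.0072, -0.027, 0], [0.007, -0.0311, 0], [0.0065, -0.0351, 0], [0.0056, -0.039, 0]]
```

>>> play_rows:
  fingers: [0,0,0,0,0,0,0,0,0,0]
  travel:
    - [0.0018,-0.0036,0]
    - [0.0035,-0.0073,0]
    - [0.0048,-0.0111,0]
    - [0.0059,-0.015,0]
    - [0.0067,-0.019,0]
    - [0.0071,-0.023,0]
    - [0.0072,-0.027,0]
    - [0.007,-0.0311,0]
    - [0.0065,-0.0351,0]
    - [0.0056,-0.039,0]
  dr:
    - [0,0,0]
    - [0,0,0]
    - [0,0,0]
    - [0,0,0]
    - [0,0,0]
    - [0,0,0]
    - [0,0,0]
    - [0,0,0]
    - [0,0,0]
    - [0,0,0]

```text
time_s: 25.3
position: [547.5, 138.1, 168.4]
eef_rot: [[0.001, 1.0, -0.001], [1.0, -0.001, -0.001], [-0.001, -0.001, -1.0]]
contact_force: [6.6, -4.3, -9.9]
finger_gap: 14.8
grip_force: 68.3
```

```bash
python3 arc.py 561 90.2 50.3 0.6 9
```

```text
t 25.30 meas th 1.8462 r 49.78 z 168.4 | cmd th 1.8230 | F radial(out+) -5.95, tangential(ccw+) -5.13 Fz -9.9 gap 14.8
[[-0.0011, -0.0032, 0], [-0.0023, -0.0063, 0], [-0.0037, -0.0094, 0], [-0.0052, -0.0123, 0], [-0.007, -0.0152, 0], [-0.0089, -0.0179, 0], [-0.011, -0.0205, 0], [-0.0133, -0.023, 0], [-0.0158, -0.0253, 0], [-0.0158, -0.0253, 0]]
```

>>> play_rows:
  fingers: [0,0,0,0,0,0,0,0,0,0]
  travel:
    - [-0.0011,-0.0032,0]
    - [-0.0023,-0.0063,0]
    - [-0.0037,-0.0094,0.0003]
    - [-0.0052,-0.0123,0.0005]
    - [-0.007,-0.0152,0.0006]
    - [-0.0089,-0.0179,0.0008]
    - [-0.011,-0.0205,0.001]
    - [-0.0133,-0.023,0.001]
    - [-0.0158,-0.0253,0.001]
    - [-0.0158,-0.0253,0.001]
  dr:
    - [0,0,0]
    - [0,0,0]
    - [0,0,0]
    - [0,0,0]
    - [0,0,0]
    - [0,0,0]
    - [0,0,0]
    - [0,0,0]
    - [0,0,0]
    - [0,0,0]

```text
time_s: 26.13
position: [522.6, 122.9, 168.0]
eef_rot: [[0.001, 1.0, 0.0], [1.0, -0.001, 0.0], [0.0, 0.0, -1.0]]
contact_force: [8.2, 0.8, -5.1]
finger_gap: 15.1
grip_force: 68.9
```

```bash
python3 arc.py 561 90.5 50.3 0.0 9; python3 - <<'E'
from plant import state,camera
import cv2
c=camera("side");cv2.imwrite("pics/side3.png",cv2.resize(c["color"][150:320,150:350],None,fx=3,fy=3))
E
```

```text
t 26.13 meas th 2.4411 r 50.21 z 168.0 | cmd th 2.4282 | F radial(out+) -5.76, tangential(ccw+) -5.96 Fz -5.1 gap 15.1
[[0.0001, -0.0001, 0], [0.0001, -0.0001, 0], [0.0001, -0.0001, 0], [0.0001, -0.0001, 0], [0.0001, -0.0001, 0], [0.0001, -0.0001, 0], [0.0001, -0.0001, 0], [0.0001, -0.0001, 0], [0.0001, -0.0001, 0], [0.0001, -0.0001, 0]]
```

View pics/side3.png

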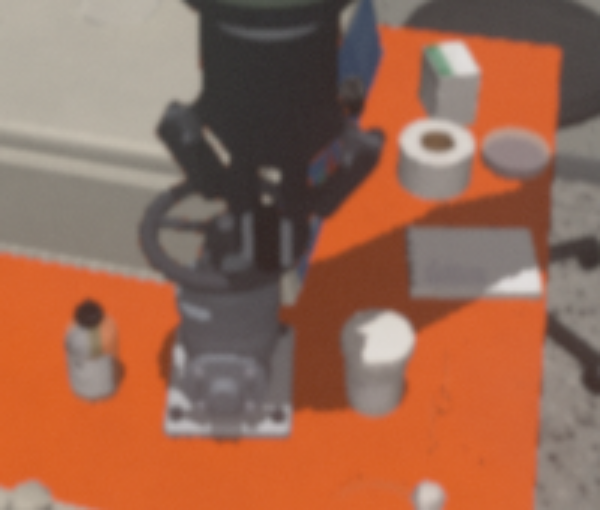

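The grip is still on the handle at (265,235), and nothing else on the bench has moved. The stem is 6.23 to 6.34 rad open. Now I'll release and lift.

>>> play_rows:
  fingers: [30,60,80,80,80,80,80,80,80,80]
  travel:
    - [0,0,0]
    - [0,0,0]
    - [0,0,0]
    - [0,0,0]
    - [0,0,0]
    - [0,0,-0.002]
    - [0,0,-0.01]
    - [0,0,-0.03]
    - [0,0,-0.055]
    - [0,0,-0.08]
  dr:
    - [0,0,0]
    - [0,0,0]
    - [0,0,0]
    - [0,0,0]
    - [0,0,0]
    - [0,0,0]
    - [0,0,0]
    - [0,0,0]
    - [0,0,0]
    - [0,0,0]

```text
time_s: 27.02
position: [522.1, 123.5, 249.7]
eef_rot: [[-0.0, 1.0, -0.001], [1.0, 0.0, 0.0], [0.0, -0.001, -1.0]]
contact_force: [-0.0, 0.4, 0.2]
finger_gap: 68.5
grip_force: 0.0
```

>>> play_rows:
  fingers: [80,80,80,80,80,80,80,80,80,80]
  travel:
    - [0,0,-0.025]
    - [0,0,-0.045]
    - [0,0,-0.06]
    - [0,0,-0.06]
    - [0,0,-0.06]
    - [0,0,-0.06]
    - [0,0,-0.06]
    - [0,0,-0.06]
    - [0,0,-0.06]
    - [0,0,-0.06]
  dr:
    - [0,0,0]
    - [0,0,0]
    - [0,0,0]
    - [0,0,0]
    - [0,0,0]
    - [0,0,0]
    - [0,0,0]
    - [0,0,0]
    - [0,0,0]
    - [0,0,0]

```text
time_s: 27.85
position: [522.4, 123.5, 308.0]
eef_rot: [[-0.0, 1.0, -0.001], [1.0, 0.0, -0.0], [-0.0, -0.001, -1.0]]
contact_force: [-0.3, 0.5, -0.8]
finger_gap: 68.3
grip_force: 0.0
```

```bash
python3 - <<'E'
from plant import state,camera
import cv2,numpy as np
from h import cloud
s=state();c=camera("wrist")
R,p=s["eef_rot"],s["position"];T=np.eye(4);T[:3,:3]=R;T[:3,3]=p
c["extrinsics"]=T@c["hand_eye"]
P=cloud(c);z=P[...,2];d=np.linalg.norm(P[...,:2]-[560.6,88.3],axis=-1)
h=(c["depth"]>0)&(z>196)&(z<212)&(d<75)&(d>30)
print(p,s["contact_force"],h.sum(),P[h].mean(0)); q=P[h].mean(0)[:2]-[560.6,88.3];print(np.arctan2(q[1],q[0]))
E
```

```text
[522.41339535 123.45006175 307.98334498] [-0.28487468  0.47459574 -0.78347243] 237 [525.87259117 123.15142072 202.6799284 ]
2.354412169854232
```

```bash
python3 -c "
from plant import job_done
print(job_done())"
```

```text
the job is handed in; nothing more can be done
None
```

I closed the valve until I felt the seat (about 12 N at the handle), took up the slack until the stem bit, opened it one full turn (about 6.2–6.3 rad by my estimate) and let go of the wheel; the other things on the bench looked unmoved and the job is handed in, but it returned no verdict.

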